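Find the hidden catch of the key box

TASK

One of the six wooden tiles in the top of the key box is a hidden catch that looks just like the others. Feel across the tiles with a fingertip until you find the one that gives, and press it all the way in so that the key drawer slides out; then take the hand away. Leave the dish, the reed diffuser and the bird figure standing where they are, and pick nothing up.

Things in the scene. Friction and masses are not known exactly. Their poses are not given: they have to be found in the camera images.
- keybox: Dark wooden key box, fixed to the console table. 130 mm deep along its own x, 180 mm wide along its own y, 85 mm high. Origin at the centre of its underside; z up; its front (with the pale drawer front) faces its own -x, roughly towards the robot; it may be turned up to 0.4 rad. Six pale square tiles are let into its top, in 2 rows of 3, all looking alike.
- tiles_mid (a point): Centre of the box's top, at the height of the tile faces (83 mm above the table, 2 mm below the box's rim); axes as the box. Tiles are 47 mm square, 3 mm apart, centred at x = -25 or +25 and y = -50, 0 or +50 mm from here. Five are solid and do not move; the sixth, any of them, is the catch: only a press that lies wholly on that one tile moves it.
- catch (a joint): How far the hidden catch tile is pressed in, m: 0 level with the other tiles, 0.006 fully in (a hard stop). It slides straight down against a steady resistance of about 3 to 4 N and stays where it is left; it has no spring. Which of the six tiles it is, is not told.
- drawer (a joint): How far the key drawer has slid out of the box's front (towards the box's -x), m: 0 shut and flush, 0.030 with the catch fully in. It is geared to the catch (5 mm out per 1 mm pressed) and stays where it is left. Its front is 156 mm wide and 41 mm high with no handle, and its lower edge is 7 mm above the table.
- dish: Loose white ceramic bowl, 90 mm across, 28 mm high, about 0.15 kg, stands on the table 160 to 220 mm from the box's centre, or 130 to 185 mm if behind it. Origin at the centre of its underside, z up. A bystander.
- diffuser: Loose amber glass reed diffuser: bottle 56 mm across, 64 mm high, with four thin reeds up to 127 mm above the table; about 0.2 kg; stands beside or behind the box. Origin at the centre of its underside, z up. A bystander.
- bird: Loose black bird figure with a curved neck, 72 mm across, 116 mm high, about 0.3 kg; stands beside or behind the box. Origin at the centre of its underside, z up. A bystander.
Things that resemble listed ones, but are neither listed nor needed, are in the scene too. Several things look just like the keybox: the one meant starts farthest to the robot's left.

How it is judged:
By the outcome, as a careful person would: the job done as asked, in the order asked, and still so for the second after the job is handed in, with the robot touching nothing.
It also fails if it takes over 64 s, if anything falls off the work surface, if the arm or the gripper's body presses on something with over 40 N, if the wrist force passes 120 N, or if a joint passes its speed limit or range.

ROBOT

A 6-joint arm with a two-finger parallel gripper is mounted at the origin on the work surface. World frame = base frame: x ahead of the robot, y to its left, z up, the work surface at z = 0. Lengths are in mm, angles in rad, forces in N, time in s.
With the tool pointing down it reaches from about 300 to 750 mm from the base axis. Payload 8.5 kg.
Tool frame: the origin (TCP) lies at the very end of the fingers, on their centre line; the grasp point (between the pads) lies 19 mm behind it; y points along the fingers, x is the direction in which the jaws open and shut, and the axes are right-handed (so a half turn about y gives the same grasp; the last joint's range is limited). The gripper opens to 88 mm and grips with 3 to 60 N. Pads are 18 mm wide; open, the fingers measure 123 mm over their backs; the gripper's body (75 mm by 187 mm) begins 45 mm behind the grasp point.
Start: joints at [-1.425, 0.381, 1.297, -0, 1.464, -0.215], TCP at [194.156, -514.572, 238.748] pointing down, gripper open.
Joint ranges: [-3.11, 3.11], [-0.89, 2.33], [0.22, 2.48], [-1.42, 4.56], [0.17, 2.85], [-2.88, 2.88]. Speed limits (rad/s): [2.39, 2.39, 3.14, 3.14, 3.14, 3.14].

INTERFACE

Orientations are given as a unit quaternion [x, y, z, w].
In Python, from bench import ctrl gives the robot as it stands.
- The arm moves only by the tool carry_out, never from a script. Its argument "moves" is a list of rows, each a list of 6 numbers: the shift along the tool's x, y, z in units of 25 mm (1.0 is 25 mm), then the turn, a rotation vector about the tool's x, y, z in degrees. A call has 1 to 20 rows; each row shifts and turns the commanded pose from where the row before left it, along the tool's axes as they then stand; what a row does not reach is not made up. A row lasts 1/10 s, in which the tool goes at most 50 mm and 8.59 degrees, less where a joint would pass 70% of its speed; a pose out of reach is approached as far as the arm can. A call is refused whole if a number of a shift passes 1 or a number of a turn 8.59, either way. A call with a gripper value outside its range is refused whole. "jaw" is the opening, from 0 (shut) to 1 (fully open), set as the call begins (left out, the last holds). The fingers move at their own pace and stop on an object; "squeeze" is the grip in N (left out, the last holds). Time passes only in rows, so rows that do not move let the fingers close. It gives the time, the measured TCP pose, the force and the opening at its end, in the units of the state.
- ctrl.get_obs(): the state, without advancing time (a new reading comes with each control period).
- ctrl.get_image(name): name is "side" or "top"; returns the picture (384x512x3 uint8, red, green, blue); there is no depth.
- ctrl.camera_info(name): a dict with "mtx" (3x3 intrinsics, pixels), "R" (3x3) and "t" (3): a world point X has camera coordinates R X + t. Camera axes: x right, y down, z forward; pixel columns grow to the right and rows downward; lengths in mm; the calibration is good to about 2 mm. A picture is of the moment at which its call begins. camera_info takes no time and is no camera call.
- ctrl.job_done(): hands the job in, once; it reports no verdict.
Trained networks look in the newest picture that a camera, given by its name, has taken for a name from the list of things; names that differ only in an ending like _2 or _b are one class to them, and where a whole thing is asked for, a point or a joint stands for the part that bears it (a point fixed in the world has none). Each returns a list of dicts, best first, with "score" (0 to 1); they miss things now and then, are a little off and sometimes report something else, mostly with a low value. They report only what shows in the picture. A call takes as long as a camera call. They do not tell look-alikes from the thing itself.
- ctrl.recognise(target, camera): "at" ([column, row] in pixels, amid what is visible of it).
- ctrl.regions_of(target, camera): "pixels" (384x512 bool, what is visible of it) and "at" ([column, row] in pixels, amid what is visible of it).
- ctrl.landmark_of(target, camera): "at" ([column, row] in pixels: a listed point, or the origin of a listed thing).
The state is a dict: "time": time; "qpos": joint angles; "qd": joint speeds; "effort": joint torques, N m; "position": TCP position; "tool_rot": TCP orientation; "force": force on the tool from outside, world axes, zero at the start; "torque": the same for the moment, N m; "gripper_width": opening from 0.0 (shut) to 1.0 (fully open).
Only numpy, scipy, OpenCV 4.12 (cv2) and the standard library are available. Lean on these libraries where they do the work, as an engineer would, in place of code of your own. Each camera call takes 0.05 s, during which the arm holds its last target. There are 200 camera calls.

## Working session

There is one attempt and no reset: what is moved stays moved. The work goes in short steps, Python scripts to look and compute and a tool call to move; the robot and the scene stay as the last step left them, time stands still between calls to the robot, and variables do not carry over. Pictures are saved under pics/ and viewed, about 8 in all and at most 12, crops included, and the job is handed in when it is done.

Besides the shell and the picture viewer there is one more tool, called as name(argument=value, ...) on one line, values as JSON. carry_out: Moves the arm, as the interface text tells. Its arguments: {"type":"object","properties":{"moves":{"type":"array"},"jaw":{"type":"number"},"squeeze":{"type":"number"}},"required":["moves"]}

```bash
mkdir -p pics
python3 - <<'E'
from bench import ctrl
import cv2,numpy as np
o=ctrl.get_obs(); print(o)
ims=[]
for n in("top","side"):
    im=ctrl.get_image(n); c=ctrl.camera_info(n); print(n,c)
    cv2.imwrite(f"pics/{n}0.png",cv2.resize(im[:,:,::-1],(800,600)))
    for t in("keybox","tiles_mid","dish","diffuser","bird"):
        print(t,[(np.round(d["at"]).tolist(),round(d["score"],2)) for d in ctrl.landmark_of(t,n)])
E
```

```text
{'time': 0.0, 'qpos': array([-1.42526276e+00,  3.81184465e-01,  1.29824632e+00, -5.42195940e-06,
        1.46358816e+00, -2.15299929e-01]), 'qd': array([-0.00014618, -0.0005667 ,  0.00100272,  0.00026061,  0.00067053,
        0.0005597 ]), 'effort': array([ 5.09879737e-04, -4.37933314e+01, -2.24553823e+01,  7.13637262e-02,
        3.52170586e-02, -1.18595322e-04]), 'position': array([ 194.13538582, -514.30335377,  238.1488317 ]), 'tool_rot': array([-0.58123676,  0.40250975, -0.40181913,  0.58197174]), 'force': array([ 0.41364151,  0.18185641, -0.17984252]), 'torque': array([ 0.02934766, -0.02949187, -0.0265666 ]), 'gripper_width': 1.0019644354185229}
top {'mtx': array([[447.92943034,   0.        , 263.7969242 ],
       [  0.        , 447.92943034, 190.49034141],
       [  0.        ,   0.        ,   1.        ]]), 'R': array([[ 0.02786062, -0.99957392,  0.00870407],
       [-0.98951584, -0.02881261, -0.14152114],
       [ 0.14171163, -0.00466995, -0.98989697]]), 't': array([ -62.18514995,  526.51893856, 1150.80075129])}
keybox [([378.0, 269.0], 0.81), ([281.0, 263.0], 0.79), ([227.0,
[... 223 characters left out ...]
0, 119.0], 0.83)]
side {'mtx': array([[379.98567527,   0.        , 259.1949726 ],
       [  0.        , 379.98567527, 191.5462456 ],
       [  0.        ,   0.        ,   1.        ]]), 'R': array([[-0.9731813 , -0.22996534, -0.00583872],
       [-0.16416405,  0.71205198, -0.68266547],
       [ 0.16114687, -0.66339876, -0.73070772]]), 't': array([ 523.0557781 ,  158.44346939, 1038.00152738])}
keybox [([260.0, 138.0], 0.91), ([342.0, 145.0], 0.79), ([333.0, 199.0], 0.72), ([243.0, 229.0], 0.71), ([229.0, 288.0], 0.21)]
tiles_mid [([331.0, 183.0], 0.97), ([265.0, 120.0], 0.87), ([346.0, 130.0], 0.79)]
dish [([260.0, 187.0], 0.68)]
diffuser [([231.0, 288.0], 0.74)]
bird [([193.0, 208.0], 0.97)]
```

View pics/top0.png

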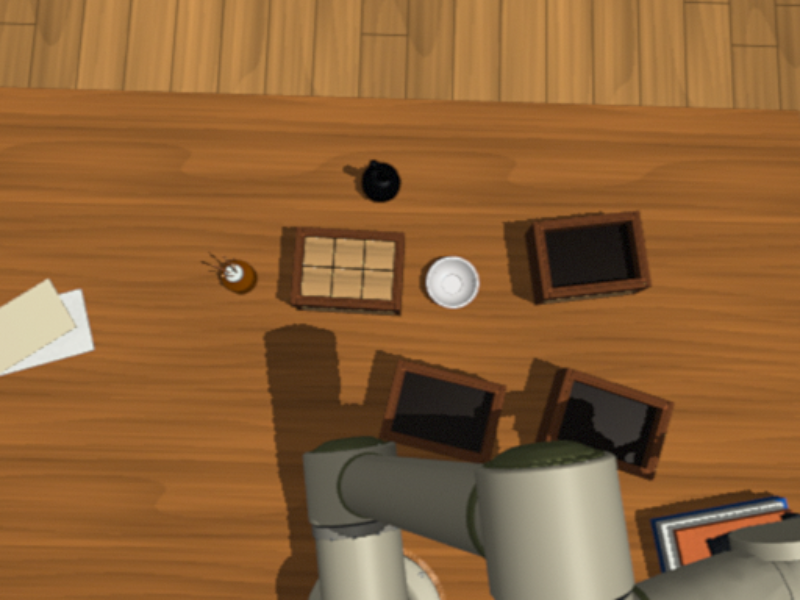

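View pics/side0.png

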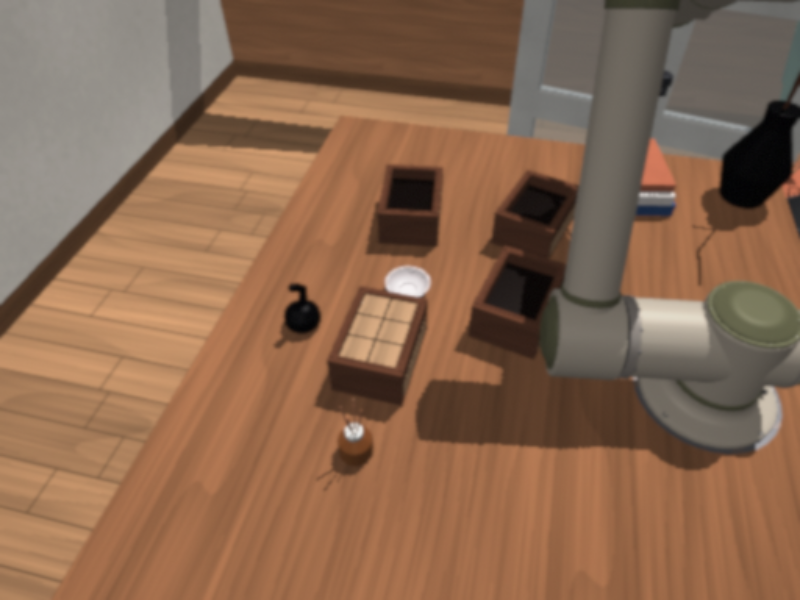

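Four boxes show up in the top view (512-px scale): (222,172) with six tiles, and three open black trays at (283,263), (375,163) and (390,272). The tiled box at (222,172) is farthest to the robot's left (+y is image left), so it is the one meant. Next I confirm it in a crop and measure its pose.

```bash
cat > h.py <<'E'
from bench import ctrl
import cv2,numpy as np
def back(n,uv,z):
    c=ctrl.camera_info(n); R,t,K=c["R"],c["t"],c["mtx"]
    C=-R.T@t; d=(R.T@np.linalg.inv(K)@np.c_[uv,np.ones(len(uv))].T).T
    return C+d*((z-C[2])/d[:,2])[:,None]
def proj(n,X):
    c=ctrl.camera_info(n); p=(c["mtx"]@(c["R"]@np.atleast_2d(X).T+c["t"][:,None])).T
    return p[:,:2]/p[:,2:]
E
python3 - <<'E'
from h import *
crops=[]
for n,at in(("top",(222,172)),("side",(240,213))):
    im=ctrl.get_image(n)
    r=min(ctrl.regions_of("keybox",n),key=lambda d:np.hypot(*(np.array(d["at"])-at)))
    hsv=cv2.cvtColor(im,cv2.COLOR_RGB2HSV)
    box=cv2.dilate(r["pixels"].astype(np.uint8),np.ones((3,3)))>0
    m=(box&(hsv[...,2]>150)).astype(np.uint8)
    m=cv2.morphologyEx(m,cv2.MORPH_CLOSE,np.ones((5,5)))
    k,l,s,ce=cv2.connectedComponentsWithStats(m); i=1+np.argmax(s[1:,4]); m=l==i
    v,u=np.nonzero(m); P=back(n,np.c_[u,v],83.)
    print(n,r["at"],s[i],"rect",cv2.minAreaRect(P[:,:2].astype(np.float32)),"mean",P.mean(0))
    x,y=map(int,r["at"]); 
    o=im.copy()
    crops.append(cv2.resize(o[y-50:y+50,x-65:x+65,::-1],(390,300),interpolation=cv2.INTER_CUBIC))
cv2.imwrite("pics/crop.png",np.hstack(crops))
a,b=[d for d in [min(ctrl.landmark_of("tiles_mid",n),key=lambda d:np.hypot(*(np.array(d["at"])-at)))["at"] for n,at in(("top",(222,172)),("side",(240,213)))]]
Ps=[ctrl.camera_info(n)["mtx"]@np.c_[ctrl.camera_info(n)["R"],ctrl.camera_info(n)["t"]] for n in("top","side")]
X=cv2.triangulatePoints(Ps[0],Ps[1],np.array(a,float).reshape(2,1),np.array(b,float).reshape(2,1)); print("tri",a,b,(X[:3]/X[3]).ravel())
for t in("dish","diffuser","bird"): print(t,[np.round(back(n,[ctrl.landmark_of(t,n)[0]["at"]],0.)[0]) for n in("top","side")])
print(ctrl.get_obs()["time"])
E
```

```text
top [225.1, 190.5] [229 154  23  12  36] rect ((611.0037231445312, 11.61397933959961), (63.73175811767578, 23.390609741210938), 64.73271179199219) mean [609.32670155   6.92913626  83.        ]
side [242.7, 236.3] [224 185  46  29 195] rect ((568.4302978515625, 22.887531280517578), (118.36474609375, 99.22847747802734), 87.52818298339844) mean [563.6339266   -9.20319414  83.        ]
tri [222.9, 173.3] [264.3, 190.4] [532.49165362  50.97140962 170.27956577]
dish [array([ 558., -110.,    0.]), array([ 555., -100.,    0.])]
diffuser [array([562., 259.,   0.]), array([554., 246.,   0.])]
bird [array([732.,  14.,   0.]), array([736.,  19.,   0.])]
1.2
```

View pics/crop.png

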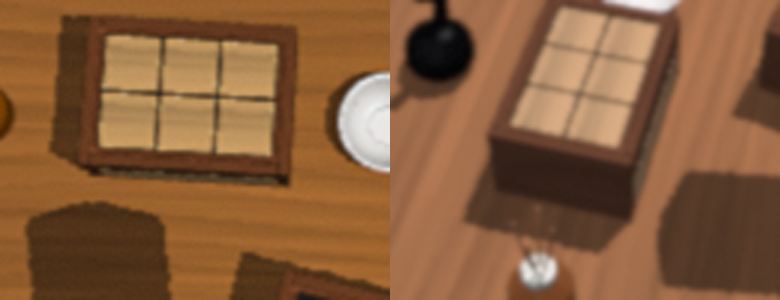

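The crop confirms the six-tile box, with no look-alike as far left. The network mask left out the tiles, so I use the tile-field corners from the crop instead: top (104,35),(279,42),(273,157),(98,151); side (170,7),(270,18),(237,147),(123,122).

Run:
```python
from h import *
from scipy.optimize import least_squares
T=np.array([(104,35),(279,42),(273,157),(98,151)])/3+[160,140]-.33
S=np.array([(170,7),(270,18),(237,147),(123,122)])/3+[177,186]-.33
# top order: image TL=(+x,+y), TR=(+x,-y), BR=(-x,-y), BL=(-x,+y)
L=np.array([(48.5,73.5),(48.5,-73.5),(-48.5,-73.5),(-48.5,73.5)])
LS=L[[1,2,3,0]]
# side: image top-left is (+x,-y), top-right (-x,-y), bottom-right (-x,+y), bottom-left (+x,+y)
def W(p,l): c,s=np.cos(p[2]),np.sin(p[2]); return np.c_[l@np.array([[c,s],[-s,c]])+p[:2],np.full(4,p[3])]
f=lambda p,w=(1,1):np.r_[w[0]*(proj("top",W(p,L))-T).ravel(),w[1]*(proj("side",W(p,LS))-S).ravel()]
for w in((1,1),(1,0),(0,1)):
    r=least_squares(lambda p:f(p,w),[580,80,0,83],x_scale=[100,100,.1,100]);print(w,r.x,np.abs(r.fun).max())
p=least_squares(f,[580,80,0,83],x_scale=[100,100,.1,100]).x
from scipy.spatial.transform import Rotation as Ro
o=ctrl.get_obs(); print(Ro.from_quat(o["tool_rot"]).as_matrix().round(3),o["position"])
c,s=np.cos(p[2]),np.sin(p[2])
for x in(-25,25):
  for y in(50,0,-50): print(x,y,p[0]+c*x-s*y,p[1]+s*x+c*y)
```

```text
(1, 1) [5.66121203e+02 5.98737433e+01 7.69144768e-04 8.91243227e+01] 1.1124785898644234
(1, 0) [ 5.62644103e+02  5.79396745e+01 -8.92042891e-03  1.08536452e+02] 0.3592156267629605
(0, 1) [5.64404707e+02 6.55439863e+01 1.34687959e-02 9.58247714e+01] 1.1202301117884303
[[ 0.353 -0.     0.936]
 [-0.936  0.     0.353]
 [-0.    -1.    -0.   ]] [ 194.14679551 -514.57293951  238.74014462]
-25 50 541.0827527714091 109.85449987399755
-25 0 541.1212100060284 59.85451466358868
-25 -50 541.1596672406477 9.854529453179815
25 50 591.0827379818179 109.89295710861686
25 0 591.1211952164372 59.892971898207996
25 -50 591.1596524510564 9.89298668779913
```

carry_out(moves=[[0,0,0,0,7,0],[0,0,0,0,7,0],[0,0,0,0,6.7,0],[-1,0,0.6,0,0,0],[-1,0,0.6,0,0,0],[-1,0,0.6,0,0,0],[-1,0,0.6,0,0,0],[-1,0,0.6,0,0,0],[-1,0,0.6,0,0,0],[-1,0,0.6,0,0,0],[-1,0,0.6,0,0,0],[-1,0,0.6,0,0,0],[-1,0,0.6,0,0,0],[-1,0,0.6,0,0,0],[-1,0,0.6,0,0,0],[-1,0,0.6,0,0,0],[-1,0,0.6,0,0,0],[-1,0,0.6,0,0,0],[-1,0,0.6,0,0,0],[-1,0,0.6,0,0,0]], jaw=0, squeeze=10)

```text
time: 3.2
position: [449.9, -88.6, 238.9]
tool_rot: [0.5, -0.5, 0.5, -0.5]
force: [0.6, -0.1, -0.2]
gripper_width: 0.003
```

carry_out(moves=[[-0.8,0,0.73,0,0,0],[-0.8,0,0.73,0,0,0],[-0.8,1,0.73,0,0,0],[-0.8,1,0.73,0,0,0],[-0.8,1,0.73,0,0,0],[0,1,0,0,0,0],[0,1,0,0,0,0],[0,0,0,0,0,0]])

```text
time: 4.0
position: [539.2, 10.7, 111.1]
tool_rot: [-0.501, 0.502, -0.498, 0.499]
force: [-0.4, 0.8, -0.3]
gripper_width: 0.006
```

Run:
```python
from h import *
from scipy.optimize import least_squares
T=np.array([(104,35),(279,42),(273,157),(98,151)])/3+[160,140]-.33
S=np.array([(170,7),(270,18),(237,147),(123,122)])/3+[177,186]-.33
for n,U in(("top",T),("side",S)): 
    P=back(n,U,83.); print(n,P[:,:2].round(1).tolist(),P.mean(0).round(1))
t=ctrl.get_image("top");s=ctrl.get_image("side")
cv2.imwrite("pics/c2.png",np.hstack([cv2.resize(a[:,:,::-1],(400,300),interpolation=cv2.INTER_CUBIC) for a in(t[110:230,145:305],s[150:270,160:320])]))
print(ctrl.get_obs()["position"],proj("top",ctrl.get_obs()["position"]),proj("side",ctrl.get_obs()["position"]))
```

```text
top [[618.4, 135.0], [616.7, -15.6], [516.7, -13.6], [517.5, 135.1]] [567.3  60.2  83. ]
side [[616.5, -15.0], [520.5, -22.4], [515.3, 131.0], [618.4, 127.2]] [567.7  55.2  83. ]
[540.93270087  10.13094136 114.34761458] [[241.18542132 180.35277419]] [[256.85710103 191.10356458]]
```

View pics/c2.png

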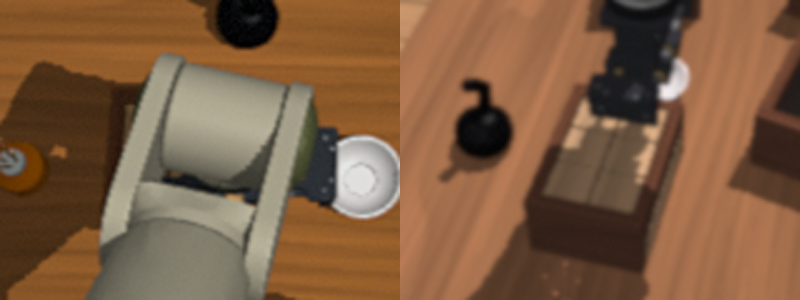

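The hand is above the front-right tile (top crop around (245,185)). The box centre is about (567,58) with yaw near 0. I descend gently.

carry_out(moves=[[0.08,0.4,0.04,0,0,0],[0,0.4,0,0,0,0],[0,0.2,0,0,0,0],[0,0.08,0,0,0,0],[0,0.04,0,0,0,0],[0,0.04,0,0,0,0],[0,0.04,0,0,0,0],[0,0,0,0,0,0]])

```text
time: 4.9
position: [541.7, 8.3, 83.8]
tool_rot: [0.5, -0.5, 0.5, -0.5]
force: [0.6, 0.6, 0.4]
gripper_width: 0.005
```

carry_out(moves=[[0,0.04,0,0,0,0],[0,0.04,0,0,0,0],[0,0,0,0,0,0]])

```text
time: 5.2
position: [541.8, 8.3, 83.4]
tool_rot: [0.5, -0.5, 0.501, -0.5]
force: [-5.6, 0.4, 15.2]
gripper_width: 0.008
```

15 N at the tile face with no give: solid. Next tile, +50 mm in y.

carry_out(moves=[[0,-0.3,0,0,0,0],[-0.5,0,0,0,0,0],[-0.5,0,0,0,0,0],[-0.5,0,0,0,0,0],[-0.5,0,0,0,0,0],[0,0.14,0,0,0,0],[0,0.08,0,0,0,0],[0,0.04,0,0,0,0],[0,0.04,0,0,0,0],[0,0,0,0,0,0]])

```text
time: 6.2
position: [541.6, 58.8, 83.4]
tool_rot: [-0.499, 0.5, -0.5, 0.5]
force: [-6.8, 5.5, 19.4]
gripper_width: 0.004
```

carry_out(moves=[[0,-0.3,0,0,0,0],[-0.5,0,0,0,0,0],[-0.5,0,0,0,0,0],[-0.5,0,0,0,0,0],[-0.5,0,0,0,0,0],[0,0.14,0,0,0,0],[0,0.08,0,0,0,0],[0,0.04,0,0,0,0],[0,0.02,0,0,0,0],[0,0,0,0,0,0]])

```text
time: 7.2
position: [541.5, 108.8, 83.4]
tool_rot: [-0.499, 0.5, -0.5, 0.5]
force: [-5.6, 6.0, 12.8]
gripper_width: 0.005
```

Solid too. Now the back row (+50 mm in x), from the left end.

carry_out(moves=[[0,-0.3,0,0,0,0],[0,0,0.5,0,0,0],[0,0,0.5,0,0,0],[0,0,0.5,0,0,0],[0,0,0.5,0,0,0],[0,0.14,0,0,0,0],[0,0.08,0,0,0,0],[0,0.04,0,0,0,0],[0,0.04,0,0,0,0],[0,0,0,0,0,0]])

```text
time: 8.2
position: [591.4, 108.2, 82.3]
tool_rot: [-0.5, 0.5, -0.5, 0.5]
force: [0.5, 0.1, 0.0]
gripper_width: 0.005
```

It reached 82.3 with no reaction force, so this is probably the catch. I press on slowly.

carry_out(moves=[[0,0.04,0,0,0,0],[0,0.04,0,0,0,0],[0,0,0,0,0,0]])

```text
time: 8.5
position: [591.6, 108.3, 80.1]
tool_rot: [-0.5, 0.5, -0.5, 0.5]
force: [-0.4, -1.2, 0.8]
gripper_width: 0.005
```

carry_out(moves=[[0,0.04,0,0,0,0],[0,0.04,0,0,0,0],[0,0.04,0,0,0,0],[0,0.02,0,0,0,0],[0,0,0,0,0,0]])

```text
time: 9.0
position: [591.7, 108.3, 77.4]
tool_rot: [0.5, -0.5, 0.5, -0.5]
force: [-4.3, 0.3, 7.8]
gripper_width: 0.002
```

Reaction is now building at about 77.4. I press a bit more against the stop.

carry_out(moves=[[0,0.04,0,0,0,0],[0,0.03,0,0,0,0],[0,0,0,0,0,0],[0,0,0,0,0,0]])

```text
time: 9.4
position: [591.8, 108.3, 77.3]
tool_rot: [0.5, -0.5, 0.501, -0.5]
force: [-8.9, -0.8, 20.2]
gripper_width: 0.011
```

Hard stop at 77.3 with 20 N, 6 mm below the other tiles. I withdraw straight up, then aside.

carry_out(moves=[[0,-0.3,0,0,0,0],[0,-0.8,0,0,0,0],[0,-1,0,0,0,0],[0,-1,0,0,0,0],[0,-1,0,0,0,0],[0,-1,0,0,0,0],[0,-1,0,0,0,0],[0,-1,0,0,0,0],[1,0,-0.5,0,0,0],[1,0,-0.5,0,0,0],[1,0,-0.5,0,0,0],[1,0,-0.5,0,0,0],[1,0,-0.5,0,0,0],[1,0,-0.5,0,0,0],[1,0,-0.5,0,0,0],[1,0,-0.5,0,0,0],[1,0,-0.5,0,0,0],[1,0,-0.5,0,0,0],[1,0,-0.5,0,0,0],[0,0,0,0,0,0]])

```text
time: 11.4
position: [453.3, -168.9, 252.4]
tool_rot: [0.499, -0.501, 0.501, -0.499]
force: [0.8, 0.7, -0.1]
gripper_width: 0.007
```

carry_out(moves=[[1,0,-0.2,0,0,0],[1,0,-0.2,0,0,0],[1,0,-0.2,0,0,0],[1,0,-0.2,0,0,0],[1,0,-0.2,0,0,0],[1,0,-0.2,0,0,0],[1,0,-0.2,0,0,0],[0,0,0,0,0,0]])

```text
time: 12.2
position: [419.0, -343.5, 251.9]
tool_rot: [0.499, -0.501, 0.501, -0.499]
force: [-0.3, 0.8, -0.2]
gripper_width: 0.003
```

Run:
```python
from h import *
t=ctrl.get_image("top");s=ctrl.get_image("side")
cv2.imwrite("pics/c3.png",np.hstack([cv2.resize(a[:,:,::-1],(400,400),interpolation=cv2.INTER_CUBIC) for a in(t[90:250,140:300],s[150:310,160:320])]))
for d in("dish","diffuser","bird"): print(d,[np.round(back(n,[r[0]["at"]],0.)[0]) if (r:=ctrl.landmark_of(d,n)) else None for n in("top","side")])
print(ctrl.get_obs())
```

```text
dish [array([ 564., -116.,    0.]), array([ 549., -119.,   -0.])]
diffuser [array([561., 259.,   0.]), array([557., 250.,   0.])]
bird [array([735.,  17.,   0.]), array([742.,  27.,   0.])]
{'time': 12.6, 'qpos': array([-9.01939791e-01,  3.53973836e-01,  1.29816323e+00,  8.13855929e-05,
        1.48922585e+00,  6.68382512e-01]), 'qd': array([-0.00383069,  0.00228228, -0.00187574, -0.00115352,  0.00064329,
       -0.00099376]), 'effort': array([ 3.54181230e-02, -4.26137209e+01, -2.27496904e+01,  7.20583973e-02,
       -3.65871401e-02,  5.45823248e-03]), 'position': array([ 419.29707516, -340.96921494,  252.66492324]), 'tool_rot': array([-0.50009781,  0.49979912, -0.49996715,  0.50013585]), 'force': array([-0.00218497,  0.26916432,  0.83318243]), 'torque': array([ 0.0103276 , -0.01230419,  0.03045366]), 'gripper_width': 0.004248255929645003}
```

View pics/c3.png

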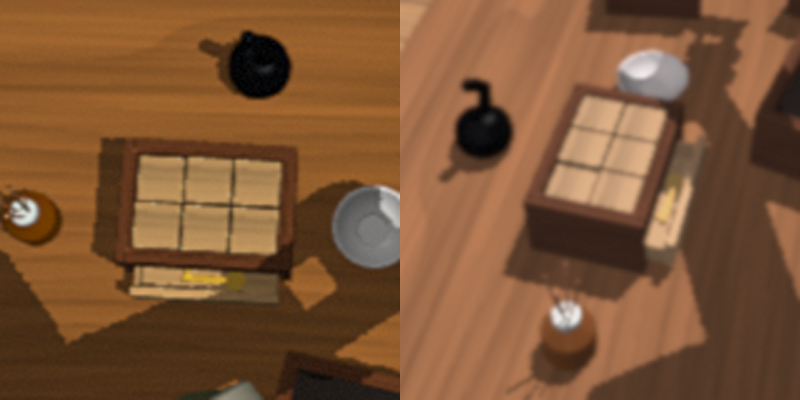

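The top crop shows the drawer slid out of the front with keys in it, around crop (205,285). The bird and diffuser are still standing in place. The dish is at about (289,181) px, the same as at the start. I hand in.

```bash
python3 -c "
from bench import ctrl
print(ctrl.job_done())"
```

```text
the job is handed in; nothing more can be done
None
```

The job is done: I found the catch, pressed it to its stop, and the key drawer is out. I then moved the hand clear and handed the job in at about 12.6 s.

- **Search:** I used the closed fingertips on the tiled box farthest to the robot's left. The three front-row tiles were solid, reacting with about 13–19 N at z ≈ 83.4 mm. The back-left tile gave way and was the catch.
- **Press:** The catch went in 6 mm to a hard stop at z ≈ 77.3 mm with 20 N. The forces I read, one at the end of each move, never passed about 20 N upward.
- **Last checks:** Both cameras show the drawer out with the keys visible. I did not measure its travel in millimetres; the full 30 mm rests on the catch reaching its stop. The robot touches nothing, and force readings are within noise.
- **Bystanders:** The diffuser and bird were detected within 4 to 10 mm of their first positions. The side-view dish reading shifted by about 20 mm and disagreed with the top view by 15 mm. I put that down to detector noise, partly because of the arm's shadow: in the top picture the dish is at the same pixels as at the start.

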